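Lift the egg basket out of the boiler and hold it level

ROBOT

A 6-joint arm with a two-finger parallel gripper is mounted at the origin on the work surface. World frame = base frame: x ahead of the robot, y to its left, z up, the work surface at z = 0. Lengths are in m, angles in rad, forces in N, time in s.
With the tool pointing down it reaches from about 0.325 to 1 m from the base axis. Payload 5.1 kg.
Tool frame: the origin (TCP) lies at the very end of the fingers, on their centre line; the grasp point (between the pads) lies 19 mm behind it (arm.grip_point_offset is the distance from the TCP to the grasp point, in m); z points along the fingers, y is the line along which they close (so a half turn about z gives the same grasp; the last joint's range is limited). The gripper opens to 85 mm and grips with 20 to 120 N. Pads are 22 mm wide; open, the fingers measure 114 mm over their backs; the gripper's body (76 mm by 85 mm) begins 54 mm behind the grasp point. The pads swing forward as they close: fully open they stand 13 mm farther back than shut.
Start: joints at [1.084, 0.124, 1.65, -0, 1.367, -0.083], TCP at [0.255, 0.598, 0.231] pointing down, gripper open.
Joint ranges: [-2.61, 2.61], [-1.02, 2.33], [0.03, 2.71], [-1.35, 4.49], [0.32, 2.68], [-2.91, 2.91]. Speed limits (rad/s): [2.57, 2.57, 3.14, 3.14, 3.14, 3.14].

INTERFACE

Orientations are given as a unit quaternion [x, y, z, w].
In Python, from rig import arm, cams, workorder gives the robot as it stands.
- The arm moves only by the tool carry_out, never from a script. Its argument "series" is a list of rows, each a list of 3 entries, a list of its own where there are three numbers: the shift along the tool's x, y, z in cm, then the turn, a rotation vector about the tool's x, y, z in degrees, then the finger opening in cm, from 0 to 8.54. A call has 1 to 12 rows; each row shifts and turns the commanded pose from where the row before left it, along the tool's axes as they then stand; what a row does not reach is not made up. A row lasts 1/8 s, in which the tool goes at most 62.5 mm and 10.7 degrees, less where a joint would pass 70% of its speed; a pose out of reach is approached as far as the arm can. A call with a gripper value outside its range is refused whole. The fingers move at their own pace and stop on an object; "newtons" is the grip in N (left out, the last holds). Time passes only in rows, so rows that do not move let the fingers close. It gives the time, the measured TCP pose, the force, the opening and the grip force at its end, in the units of the state.
- arm.observe(): the state, without advancing time (a new reading comes with each control period).
- cams.read_camera(name): name is "scene" or "side" or "wrist"; returns the picture (480x640x3 uint8, blue, green, red); there is no depth.
- cams.camera_info(name): a dict with "K" (3x3 intrinsics, pixels), "k1" (the pictures are not rectified: a ray, as slopes to the right and down, at radius r is drawn at 1 + k1 r^2 times it, then the intrinsics apply), "position" and "orientation" of the camera in the world; the wrist camera has in their place "mount" (4x4, takes a point from camera to tool coordinates, whose origin is the TCP and whose axes are the flange's). Camera axes: x right, y down, z forward; pixel columns grow to the right and rows downward; lengths in m; the calibration is good to about 2 mm. A picture is of the moment at which its call begins: read the wrist's pose just before it. camera_info takes no time and is no camera call.
- workorder.job_done(): hands the job in; it is judged then, once.
The state is a dict: "time_s": time; "joint_positions": joint angles; "dq": joint speeds; "tau": joint torques, N m; "position": TCP position; "eef_rot": TCP orientation; "wrist_force": force on the tool from outside, world axes, zero at the start; "moment": the same for the moment, N m; "opening": opening from 0.0 (shut) to 1.0 (fully open); "grasp_force": force on a finger pad.
Only numpy, scipy, OpenCV 4.12 (cv2) and the standard library are available. Lean on these libraries where they do the work, as an engineer would, in place of code of your own. Each camera call takes 0.05 s, during which the arm holds its last target. There are 200 camera calls.

TASK

The tap's spout hangs over the egg boiler: swing the tap arm aside, to either side, until it is well clear of the pan. Then take the egg basket by its handle, lift it out of the pan with its four eggs in it, and hold it still and level over the pan, its underside about 5 cm above the pan's rim. Finish while still holding it there, and leave the bowl, the cup and the bottle alone.

Things in the scene. Friction and masses are not known exactly. Their poses are not given: they have to be found in the camera images.
- boiler: fixed egg boiler, cold and dry: dark round base 200 mm across, on it a round open steel pan; origin on the counter at the pan's axis, z up. Pan rim 196 mm across outside, 188 inside, 105 mm above the counter; inner floor 40 mm above the counter. A black control box (34 mm high) on its -x side reaches 140 mm from the axis. The tap stands about 240 mm off on its +x side, whatever its yaw
- basket: loose steel basket on the pan's floor, 128 x 108 mm (its x, y), walls 24 mm, an egg in each of 4 compartments; 0.2 to 0.42 kg without eggs. Origin: centre of its underside, z up. A 10 mm stem from its centre carries a black bar handle, 76 mm long along its x, 18 mm wide along its y, 22 mm high, bar centre 109 mm above the origin; egg tops 46 mm above the origin
- egg0: hen's egg, 56 x 43 mm, 60 g, lying in the basket; origin on its underside (as it lay at the start)
- egg1: the same, another egg in the basket
- egg2: the same, another egg in the basket
- egg3: the same, another egg in the basket
- tap: fixed tap column beyond the boiler, 28 mm thick, rising to the swivel 235 mm above the counter; origin on the counter at its axis; its +x points away from the boiler. Top of the swivel 253 mm above the counter
- tap_hinge (a point): point on the swivel's vertical axis, at the height of the tap arm's centre line (235 mm above the counter)
- spout (a point): outer end of the tap arm's centre line, 240 mm level from tap_hinge. The arm is a level round steel tube 22 mm thick from the swivel to here; from here a nozzle 22 mm thick points straight down, ending 189 mm above the counter, too close above the basket's handle for a gripper to get in
- tap_arm (a joint): swing of the tap arm about the vertical, rad: 0 when it points from the column along the tap's -x, over the boiler; positive is counter-clockwise seen from above; stops at -1.5 and 1.5. It turns with a light friction (about 1 N at the end) and stays where it is left
- bowl: bystander: white bowl, 124 mm across, 55 mm high; origin at its underside
- cup: bystander: steel cup, 72 mm across, 85 mm high; origin at its underside
- bottle: bystander: clear bottle, 56 mm across, 130 mm high; origin at its underside
Not all that is in view belongs to the job. Leave any turquoise or yellow look-alike of the basket alone.

How it is judged:
By the outcome, as a careful person would: the job done as asked, in the order asked, and still so for the second after the job is handed in, while the arm keeps its last pose, push and grip.
It also fails if it takes over 51 s, if anything falls off the work surface, if the arm or the gripper's body presses on something with over 40 N, if the wrist force passes 120 N, or if a joint passes its speed limit or range.

## Working session

There is one attempt and no reset: what is moved stays moved. The work goes in short steps, Python scripts to look and compute and a tool call to move; the robot and the scene stay as the last step left them, time stands still between calls to the robot, and variables do not carry over. Pictures are saved under pics/ and viewed, at most 10 in all, crops included, and the job is handed in when it is done.

Besides the shell and the picture viewer there is one more tool, called after "Emit:" as name(argument=value, ...), one argument or row to a line, values as JSON. carry_out: Moves the arm, as the interface text tells. Its arguments: {"type":"object","properties":{"series":{"type":"array"},"newtons":{"type":"number"}},"required":["series"]}

```bash
mkdir -p pics; cat > h.py <<'E'
import numpy as np, cv2
from scipy.spatial.transform import Rotation as R
from rig import arm, cams, workorder
def pose(n):
    i=cams.camera_info(n)
    if n=="wrist":
        s=arm.observe(); T=np.eye(4); T[:3,:3]=R.from_quat(s["eef_rot"]).as_matrix(); T[:3,3]=s["position"]
        T=T@np.array(i["mount"]); return i,T[:3,:3],T[:3,3]
    return i,R.from_quat(i["orientation"]).as_matrix(),np.array(i["position"])
def ray(n,u,v,P=None):
    i,Rm,p=P or pose(n); K=np.array(i["K"]);k=i["k1"]
    a=cv2.undistortPoints(np.array([[[u,v]]],float),K,np.array([k,0,0,0.]))[0,0]
    return p,Rm@np.array([a[0],a[1],1])
def onz(n,u,v,z,P=None):
    p,d=ray(n,u,v,P); return p+d*(z-p[2])/d[2]
def two(r1,r2):
    (p,d),(q,e)=r1,r2; s=np.linalg.lstsq(np.c_[d,-e],q-p,rcond=None)[0]
    a,b=p+s[0]*d,q+s[1]*e; return (a+b)/2,np.linalg.norm(a-b)
def proj(n,X,P=None):
    i,Rm,p=P or pose(n); c=Rm.T@(np.array(X)-p); a=c[:2]/c[2]; a=a*(1+i["k1"]*(a@a)); K=np.array(i["K"])
    return K[:2,:2]@a+K[:2,2]
E
python3 - <<'E'
from h import *
for n in("scene","side"):
    cv2.imwrite(f"pics/{n}0.png",cams.read_camera(n)); i=cams.camera_info(n); print(n,i["position"],i["k1"],R.from_quat(i["orientation"]).as_matrix()[:,2].round(2))
s=arm.observe();print(s["position"],R.from_quat(s["eef_rot"]).as_matrix().round(3),s["opening"],s["time_s"])
E
```

```text
scene [ 1.33282902 -0.15565757  0.84527707] -0.09913367179703332 [-0.73  0.17 -0.66]
side [0.28216842 0.78478072 0.83771739] 0.025684036244360643 [ 0.25 -0.73 -0.64]
[0.25518338 0.59722148 0.23017554] [[-0.92   0.393 -0.001]
 [ 0.393  0.92  -0.002]
 [ 0.    -0.002 -1.   ]] 1.0004858544671562 0.1
```

View pics/scene0.png

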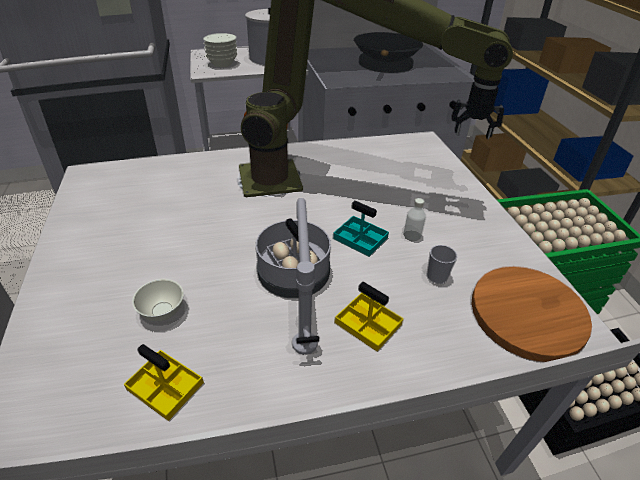

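View pics/side0.png

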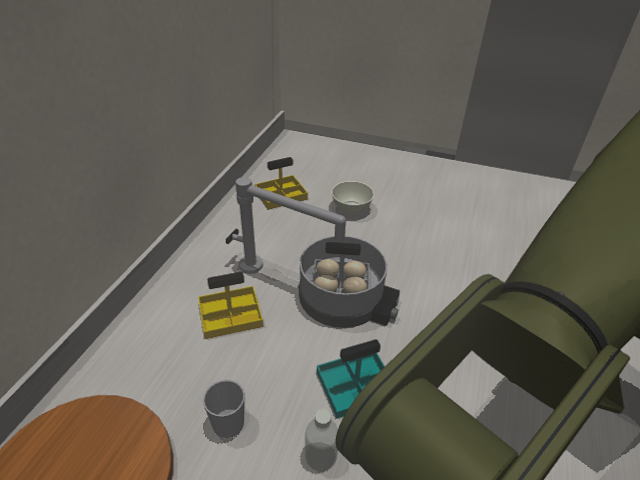

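Four baskets are in view: teal (scene 361,233), yellow (369,318), yellow (164,382) and a steel one with eggs in the pan (scene 293,255; side 340,275). The steel one fits: it has eggs, is in the pan, and sits under the spout. I'll confirm that in an enlarged crop.

```bash
python3 - <<'E'
from h import *
a=cv2.imread("pics/scene0.png")[185:365,235:355]; b=cv2.imread("pics/side0.png")[165:345,225:405]
f=lambda x:cv2.resize(x,None,fx=2.66,fy=2.66,interpolation=cv2.INTER_CUBIC)
cv2.imwrite("pics/crop0.png",np.hstack([f(a),f(b)]))
for n,u,v in(("scene",305,268),("side",243,184)): print(onz(n,u,v,.253))
E
```

```text
[ 0.73313374 -0.02613973  0.253     ]
[ 0.72143184 -0.00982517  0.253     ]
```

View pics/crop0.png

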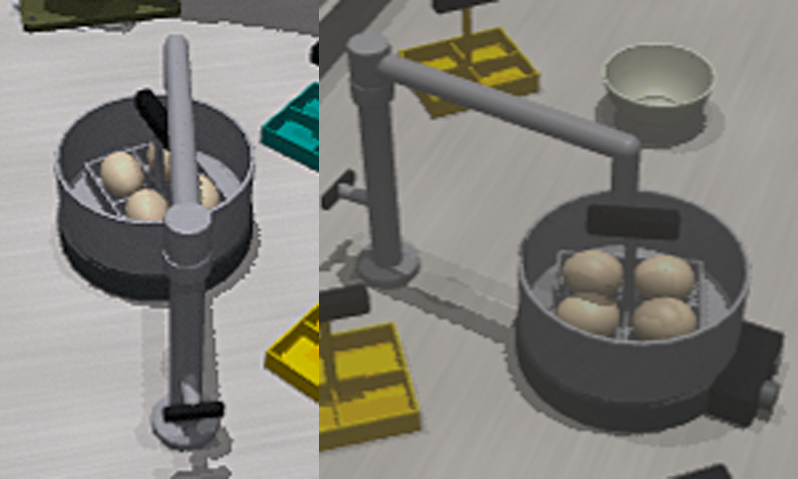

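```bash
python3 - <<'E'
from h import *
S=lambda x,y:(x/2.66+235,y/2.66+185); D=lambda x,y:((x-319.2)/2.66+225,y/2.66+165)
r=lambda n,p:ray(n,*p)
print("swivel top",two(r("scene",S(188,218)),r("side",D(368,47))))
print("tip",two(r("scene",S(176,42)),r("side",D(632,143))))
# rim points
def fit(P):
    P=np.array(P); A=np.c_[2*P,np.ones(len(P))]; s=np.linalg.lstsq(A,(P**2).sum(1),rcond=None)[0]; return s[:2],np.sqrt(s[2]+s[:2]@s[:2])
print("rim scene",fit([onz("scene",*S(*p),.105)[:2] for p in((56,165),(253,160),(120,97),(100,107),(75,205),(225,110))]))
print("rim side",fit([onz("side",*D(*p),.105)[:2] for p in((518,265),(748,265),(633,192),(633,343),(560,212),(710,212),(560,325),(705,325))]))
b=onz("side",*D(634,222),.149);print("handle c",b, "bar ends",[onz("side",*D(*p),.149+.0)[:2] for p in((590,218),(680,223))])
print("scene bar end",onz("scene",*S(140,100),.155))
for n in("scene","side"):
    pass
s=arm.observe();print(s["joint_positions"])
for n,u,v,z in(("scene",159,300,0.03),("scene",440,265,.04),("scene",415,225,.04),("scene",361,233,.02),("scene",369,318,.02),("scene",362,208,.11),("scene",373,293,.11)):print(onz(n,u,v,z).round(3))
E
```

```text
swivel top (array([ 0.72651717, -0.02266739,  0.24813669]), np.float64(0.0017865200096283023))
tip (array([0.48742468, 0.01456289, 0.23802068]), np.float64(0.002765892838788874))
rim scene (array([ 0.48841689, -0.00523527]), np.float64(0.09825034779145511))
rim side (array([4.81766665e-01, 8.05261404e-05]), np.float64(0.09424843944218057))
handle c [ 4.84086376e-01 -5.48880315e-05  1.49000000e-01] bar ends [array([0.51930576, 0.0080394 ]), array([ 0.44856961, -0.01231958])]
scene bar end [ 0.46184619 -0.01436225  0.155     ]
[ 1.08436937e+00  1.24460314e-01  1.65151576e+00 -3.92801269e-06
  1.36751146e+00 -8.25990349e-02]
[ 0.55  -0.358  0.03 ]
[0.578 0.381 0.04 ]
[0.401 0.382 0.04 ]
[0.383 0.219 0.02 ]
[0.699 0.142 0.02 ]
[0.379 0.215 0.11 ]
[0.7   0.141 0.11 ]
```

The crop confirms it: the steel basket with four eggs is in the pan, and its handle (crop 634,222) sits just beneath the spout. The tap arm's geometry checks out (length 0.242 m, tip height about 0.238 m). I'll turn the gripper to the bar's yaw, shut it, and approach the tube from +y.

Emit:
carry_out(
  series=[
    [[0, 0, 0], [0, 0, -10], 0],
    [[0, 0, 0], [0, 0, -10], 0],
    [[0, 0, 0], [0, 0, -10], 0],
    [[0, 0, 0], [0, 0, -9], 0],
    [[0, 0, 0], [0, 0, 0], 0],
  ],
)

```text
time_s: 0.72
position: [0.2553, 0.5974, 0.2307]
eef_rot: [-0.137, 0.991, -0.0, -0.0]
wrist_force: [1.1, -0.1, -0.2]
opening: 0.002
grasp_force: 0.0
```

Emit:
carry_out(
  series=[
    [[-1.1, -4.8, 0.2], [0, 0, 0], 0],
    [[-1.1, -4.8, 0.2], [0, 0, 0], 0],
    [[-1.1, -4.8, 0.2], [0, 0, 0], 0],
    [[-1.1, -4.8, 0.2], [0, 0, 0], 0],
    [[-1.1, -4.8, 0.2], [0, 0, 0], 0],
    [[-1.1, -4.8, 0.2], [0, 0, 0], 0],
    [[-1.1, -4.8, 0.2], [0, 0, 0], 0],
    [[-1.1, -4.8, 0.2], [0, 0, 0], 0],
    [[-1.1, -4.8, 0.2], [0, 0, 0], 0],
    [[-1.1, -4.8, 0.2], [0, 0, 0], 0],
    [[-1.1, -4.8, 0.2], [0, 0, 0], 0],
    [[-1.1, -4.8, 0.2], [0, 0, 0], 0],
  ],
)

```text
time_s: 2.22
position: [0.5403, 0.0782, 0.2072]
eef_rot: [-0.136, 0.991, 0.0, 0.0]
wrist_force: [1.4, 0.6, 0.1]
opening: -0.0
grasp_force: 0.0
```

Emit:
carry_out(
  series=[
    [[-0.3, -1.8, 0], [0, 0, 0], 0],
    [[-0.3, -1.8, 0], [0, 0, 0], 0],
    [[-0.3, -1.8, 0], [0, 0, 0], 0],
    [[0.6, -1.8, 0], [0, 0, 0], 0],
    [[0.6, -1.8, 0], [0, 0, 0], 0],
    [[0.6, -1.8, 0], [0, 0, 0], 0],
    [[0.6, -1.8, 0], [0, 0, 0], 0],
  ],
)

```text
time_s: 3.1
position: [0.5599, -0.0468, 0.2076]
eef_rot: [-0.138, 0.99, -0.0, 0.0]
wrist_force: [0.7, 2.8, -0.6]
opening: -0.002
grasp_force: 0.7
```

Emit:
carry_out(
  series=[
    [[-0.1, -1.7, 0], [0, 0, 0], 0],
    [[-0.1, -1.7, 0], [0, 0, 0], 0],
    [[-0.1, -1.7, 0], [0, 0, 0], 0],
    [[-0.1, -1.7, 0], [0, 0, 0], 0],
    [[-0.7, -1.6, 0], [0, 0, 0], 0],
    [[-0.7, -1.6, 0], [0, 0, 0], 0],
    [[-0.7, -1.6, 0], [0, 0, 0], 0],
    [[-0.9, -1.1, 0], [0, 0, 0], 0],
    [[-0.9, -1.1, 0], [0, 0, 0], 0],
    [[-0.9, -1.1, 0], [0, 0, 0], 0],
    [[0, 0, 0], [0, 0, 0], 0],
  ],
)

```text
time_s: 4.47
position: [0.6515, -0.1754, 0.2073]
eef_rot: [-0.138, 0.99, -0.0, 0.0]
wrist_force: [0.4, 0.0, -1.0]
opening: 0.001
grasp_force: 0.0
```

```bash
python3 - <<'E'
from h import *
cv2.imwrite("pics/scene1.png",cams.read_camera("scene")); cv2.imwrite("pics/side1.png",cams.read_camera("side"))
E
```

```text
(no output)
```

View pics/scene1.png

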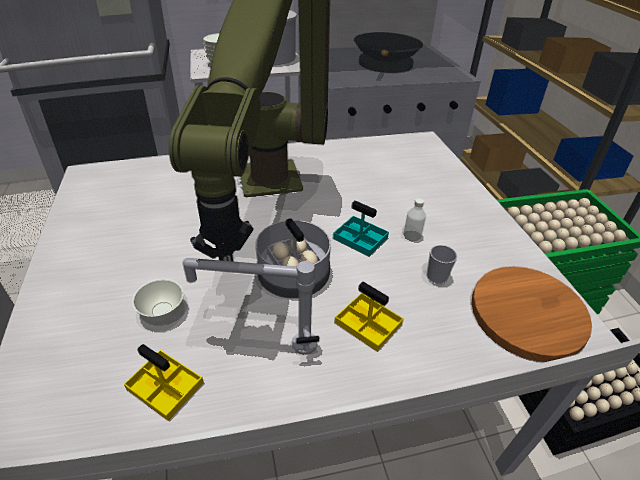

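The tap arm now points to −y (tip at 190,268), well clear of the pan. The basket handle is free at (294,230). I'll triangulate the bar from both views.

```bash
python3 - <<'E'
from h import *
ims={n:cv2.imread(f"pics/{n}1.png") for n in("scene","side")}
c={}
for n,(x0,y0,x1,y1) in dict(scene=(278,212,312,250),side=(322,238,366,260)).items():
    im=ims[n][y0:y1,x0:x1]; m=(im.max(2)<48).astype(np.uint8)
    k,l,st,ce=cv2.connectedComponentsWithStats(m); i=1+st[1:,4].argmax(); print(n,st[i])
    q=np.argwhere(l==i)[:,::-1]+[x0,y0]; r=cv2.minAreaRect(q.astype(np.float32)); print(r); c[n]=r[0]
    # long axis
    mm=q-q.mean(0); w=np.linalg.svd(mm,full_matrices=False)[2][0]; t=mm@w; c[n+'e']=[q.mean(0)+w*t.min(),q.mean(0)+w*t.max()]
    e=[onz(n,*p,.149) for p in c[n+'e']]; d=e[1]-e[0]; print([x.round(4) for x in e],np.linalg.norm(d),np.degrees(np.arctan2(d[1],d[0])))
    c[n]=q.mean(0)
print(two(ray("scene",*c["scene"]),ray("side",*c["side"])))
for n in("scene","side"):print(onz(n,*c[n],.149),onz(n,*c[n],.155))
t=two(ray("scene",190,263),ray("side",0,0))
print("tap tip",onz("scene",190,263,.245))
E
```

```text
scene [  8   7  18  23 215]
((294.5000305175781, 229.5), (25.804182052612305, 9.486830711364746), 55.304847717285156)
[array([ 0.4394, -0.0126,  0.149 ]), array([0.5297, 0.0091, 0.149 ])] 0.09285756932302756 13.521118340834041
side [  4   4  34  13 358]
((342.5421142578125, 248.36949157714844), (33.592098236083984, 10.776079177856445), 3.814074993133545)
[array([0.5209, 0.0102, 0.149 ]), array([ 0.4508, -0.0092,  0.149 ])] 0.07278816572512069 -164.5035354029601
(array([ 0.48547613, -0.00096667,  0.14801733]), np.float64(0.00031587926970574247))
[ 0.48647743 -0.00126394  0.149     ] [ 0.49377066 -0.00259439  0.155     ]
[4.85249706e-01 3.48921491e-04 1.49000000e-01] [0.48348049 0.00718277 0.155     ]
tap tip [ 0.66645488 -0.24724536  0.245     ]
```

Emit:
carry_out(
  series=[
    [[1.9, 3.5, -0.8], [0, 0, 0], 0],
    [[1.9, 3.5, -0.8], [0, 0, 0], 0],
    [[1.9, 3.5, -0.8], [0, 0, 0], 0],
    [[1.9, 3.6, -0.8], [0, 0, 0], 6.5],
    [[1.8, 3.6, -0.8], [0, 0, 0], 6.5],
    [[1.8, 3.6, -0.8], [0, 0, 0], 6.5],
    [[0, 0, 0], [0, 0, 0], 6.5],
    [[0, 0, 0], [0, 0, 0], 6.5],
  ],
)

```text
time_s: 5.58
position: [0.4848, -0.0005, 0.2556]
eef_rot: [-0.138, 0.99, -0.0, 0.0]
wrist_force: [0.4, -0.3, 0.5]
opening: 0.757
grasp_force: 0.0
```

```bash
python3 - <<'E'
from h import *
s=arm.observe(); Rm=R.from_quat(s["eef_rot"]).as_matrix()
print(s["position"],s["opening"],(Rm.T@(np.array([.4855,-.001,.130])-s["position"])*100).round(2), Rm[:,2])
P=pose("wrist"); im=cams.read_camera("wrist")
for X in((.4855,-.001,.16),(.4855+.0366,-.001+.0102,.16),(.4855-.0366,-.001-.0102,.16)):
    p=proj("wrist",X,P); print(p); cv2.circle(im,tuple(int(v) for v in p),3,(0,0,255),-1)
cv2.imwrite("pics/w1.png",im)
E
```

```text
[ 0.48475157 -0.00054784  0.25555958] 0.7574118141576436 [-0.05 -0.05 12.56] [ 1.05950715e-03 -5.07860615e-04 -9.99999310e-01]
[322.46135025 235.65531709]
[322.14393097 292.4174261 ]
[322.80707545 173.61779531]
```

View pics/w1.png

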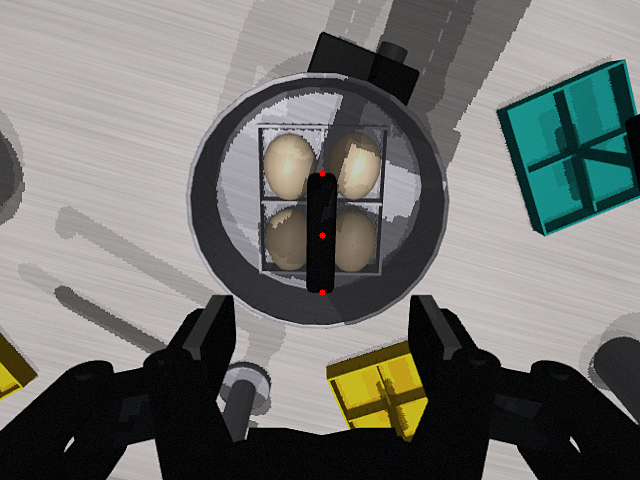

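The wrist view shows the bar running from (322,173) to (322,293), right on the predicted points, with four eggs in the basket. I'll descend and grip.

Emit:
carry_out(
  series=[
    [[0, 0, 2.5], [0, 0, 0], 6.5],
    [[0, 0, 2.5], [0, 0, 0], 6.5],
    [[0, 0, 2.5], [0, 0, 0], 6.5],
    [[0, 0, 2], [0, 0, 0], 6.5],
    [[0, 0, 1.5], [0, 0, 0], 6.5],
    [[0, 0, 1.5], [0, 0, 0], 6.5],
    [[0, 0, 0], [0, 0, 0], 6.5],
  ],
)

```text
time_s: 6.5
position: [0.4839, -0.0005, 0.1289]
eef_rot: [-0.138, 0.99, 0.0, -0.001]
wrist_force: [-0.6, -0.1, 0.1]
opening: 0.757
grasp_force: 0.0
```

Emit:
carry_out(
  series=[
    [[0, 0, 0], [0, 0, 0], 3],
    [[0, 0, 0], [0, 0, 0], 2],
    [[0, 0, 0], [0, 0, 0], 1],
    [[0, 0, 0], [0, 0, 0], 0],
    [[0, 0, 0], [0, 0, 0], 0],
    [[0, 0, 0], [0, 0, 0], 0],
    [[0, 0, 0], [0, 0, 0], 0],
  ],
  newtons=70,
)

```text
time_s: 7.38
position: [0.4854, -0.0006, 0.1313]
eef_rot: [-0.138, 0.99, -0.0, 0.001]
wrist_force: [1.3, -2.2, 6.2]
opening: 0.198
grasp_force: 70.6
```

Emit:
carry_out(
  series=[
    [[0, 0, -0.2], [0, 0, 0], 0],
    [[0, 0, -0.4], [0, 0, 0], 0],
    [[0, 0, -0.6], [0, 0, 0], 0],
    [[0, 0, -0.8], [0, 0, 0], 0],
    [[0, 0, -0.8], [0, 0, 0], 0],
    [[0, 0, -0.8], [0, 0, 0], 0],
    [[0, 0, -0.8], [0, 0, 0], 0],
    [[0, 0, -0.8], [0, 0, 0], 0],
    [[0, 0, -0.4], [0, 0, 0], 0],
    [[0, 0, -0.2], [0, 0, 0], 0],
    [[0, 0, 0], [0, 0, 0], 0],
  ],
)

```text
time_s: 8.75
position: [0.4846, -0.0004, 0.1882]
eef_rot: [-0.138, 0.99, 0.0, -0.0]
wrist_force: [-0.4, -0.5, -5.0]
opening: 0.199
grasp_force: 69.1
```

Emit:
carry_out(
  series=[
    [[0, 0, -0.3], [0, 0, 0], 0],
    [[0, 0, -0.6], [0, 0, 0], 0],
    [[0, 0, -0.8], [0, 0, 0], 0],
    [[0, 0, -0.8], [0, 0, 0], 0],
    [[0, 0, -0.8], [0, 0, 0], 0],
    [[0, 0, -0.8], [0, 0, 0], 0],
    [[0, 0, -0.7], [0, 0, 0], 0],
    [[0, 0, -0.5], [0, 0, 0], 0],
    [[0, 0, -0.3], [0, 0, 0], 0],
    [[0, 0, -0.1], [0, 0, 0], 0],
    [[0, 0, 0], [0, 0, 0], 0],
    [[0, 0, 0], [0, 0, 0], 0],
  ],
)

```text
time_s: 10.25
position: [0.4845, -0.0004, 0.245]
eef_rot: [-0.138, 0.99, 0.0, -0.0]
wrist_force: [-0.7, -0.6, -5.1]
opening: 0.201
grasp_force: 69.1
```

```bash
python3 - <<'E'
from h import *
a=cams.read_camera("scene")[130:310,190:390]; b=cams.read_camera("side")[130:310,250:450]
f=lambda x:cv2.resize(x,None,fx=2,fy=2,interpolation=cv2.INTER_CUBIC)
cv2.imwrite("pics/c2.png",np.hstack([f(a),f(b)]))
s=arm.observe(); print(s["position"],s["wrist_force"],s["moment"],s["opening"],R.from_quat(s["eef_rot"]).as_matrix()[:,2])
E
```

```text
[ 4.84508646e-01 -4.06831706e-04  2.45044981e-01] [-0.29474717  0.20968669 -5.27293942] [-0.06182139 -0.07503864  0.01508651] 0.20041187725526308 [-4.97432534e-04  8.32917720e-05 -9.99999873e-01]
```

View pics/c2.png

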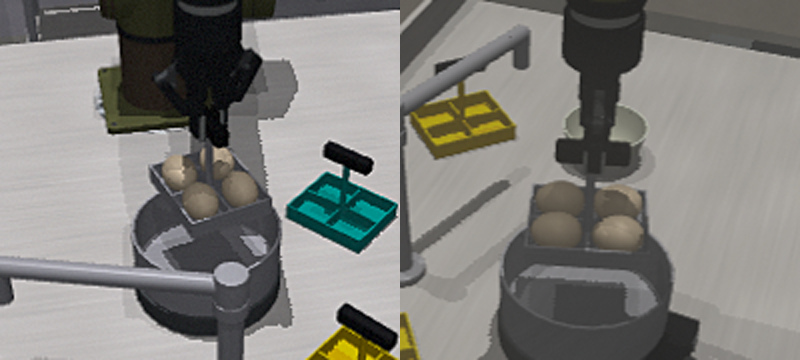

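The basket hangs level over the pan with all four eggs in it (side crop 588,218). It has risen 11.4 cm, so its underside is about 4.9 cm above the rim. The tap arm and bystanders are clear.

```bash
python3 -c "
from rig import workorder; print(workorder.job_done())"
```

```text
the job is handed in; nothing more can be done
None
```

I swung the tap arm well clear of the pan and lifted the basket out with its four eggs. It is held level and still, about 5 cm above the rim, and the job has been handed in.

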